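# Zero a click-dial lifting stage and set it five clicks up

### The job

Set the height of the small sample stage with its round click dial: first turn the dial anticlockwise, seen from above, until it comes up against its end stop, without forcing it, then turn it clockwise exactly five clicks. Let go of the dial and leave the other things on the bench as they are.

Things in the scene. Friction and masses are not known exactly. Their poses are not given: they have to be found in the camera images.
- lift_unit: Fixed lifting unit: grey box housing 118 x 212 x 48 mm (its x, y, z) on the bench; origin at the centre of its underside, z up, only its place and yaw vary. On top stand, 108 mm apart along its y axis, the round dark click dial (at y = +52 mm) and the round stage with a small white dish fixed to it (at y = -56 mm, 80 mm across, lower than the dial's top).
- dial_grip (a point): Point on the dial's vertical axis at the height to grip it, 23 mm above the housing, 71 mm above the bench; it does not turn. The dial is a round fluted rubber-grip knob without a mark, 50 mm across, grippy, from 4 to 38 mm above the housing. Clockwise from above raises the stage. At the start it rests one to three clicks above zero, which cannot be seen.
- dial_top (a point): Centre of the dial's top, 15 mm above point dial_grip. The dial clicks every 24 degrees (0.419 rad), rest places zero to nine: a sprung ball takes about 0.2 N m at most over each hump, then pulls the dial into the next rest place and holds it. 0.04 rad below zero it meets a springy end stop, about 5 N m per rad, no hump: the moment just climbs; let go, it returns to zero.
- stage_top (a point): Centre of the stage's upper face (the dish, 10 mm high, is fixed on it). It rises only 0.5 mm a click; at zero it is 72 mm above the housing's underside.
- end_stop: The sprung end stop hidden inside the housing, 32 mm from the dial's axis; origin at its centre. Its spring gives 1 mm for 5 N. It breaks if the dial drives against it with more than 20 N, that is about 0.65 N m on the dial.
- marker_blue: Capped marker pen lying on the bench, 137 x 11 x 12 mm, a bystander; origin under its middle, x along it.
- cap_loose: Loose tube cap, 22 mm across, 14 mm high, a bystander; origin at the centre of its underside.
- forceps: Steel forceps lying on the bench, 128 x 16 x 9 mm, a bystander; origin under the middle, x along them.
- marker_black: Capped marker pen lying on the bench, 137 x 11 x 12 mm, a bystander; origin under its middle, x along it.
- notebook: Closed lab notebook, 210 x 148 x 15 mm, a bystander; origin at the centre of its underside.

How it is judged (in metres and radians):
On the way:
1. the dial has been turned back to its zero click (z of stage_top in the frame of lift_unit below 0.07215 m), for 0.2 s.
At the end, for the whole second after the job is handed in: The dial, having been back to zero, rests in the fifth click: the stage top stands 2.5 mm (within 0.15 mm, a third of a click) above its zero height, still, and the robot has let go (z of stage_top in the frame of lift_unit between 0.07435 and 0.07465 m and linear speed of end_stop below 0.01 m/s); the robot touches nothing.
It fails at once if the end stop is driven with more than 20 N (contact force between end_stop and anything else above 20 N).
It fails at once if a bystander is moved by more than 15 mm (distance of any of marker_blue, cap_loose, forceps, marker_black, notebook from where it was at the start of the episode above 0.015 m).
It also fails if it takes over 67 s, if anything falls off the work surface, if the arm or the gripper's body presses on something with over 40 N, if the wrist force passes 120 N, or if a joint passes its speed limit or range.

### The arm

A 7-joint arm with a two-finger parallel gripper is mounted at the origin on a cart in front of the work surface, level with it; the furniture and walls round the work are solid. World frame = base frame: x ahead of the robot, y to its left, z up, the work surface at z = 0. Lengths are in mm, angles in rad, forces in N, time in s.
With the tool pointing down it reaches from about 425 to 1025 mm from the base axis. Payload 9.4 kg.
Tool frame: the origin (TCP) lies at the very end of the fingers, on their centre line; the grasp point (between the pads) lies arm.grasp_offset behind it (arm.grasp_offset is the distance from the TCP to the grasp point, in mm); z points along the fingers, y is the line along which they close (so a half turn about z gives the same grasp; the last joint's range is limited). The gripper opens to 85 mm and grips with 20 to 120 N. Pads are 22 mm wide; open, the fingers measure 114 mm over their backs; the gripper's body (76 mm by 85 mm) begins 54 mm behind the grasp point. The pads swing forward as they close: fully open they stand 13 mm farther back than shut.
Start: joints at [1.149, 0.599, -0.003, 1.599, 0.002, 0.943, -0.08], TCP at [245.047, -682.331, 231.275] pointing down, gripper open.
Joint ranges: [-2.57, 2.57], [-0.35, 1.97], [-1.29, 1.29], [0.11, 2.56], [-1.05, 4.19], [0.11, 1.86], [-2.63, 2.63]. Speed limits (rad/s): [2.22, 2.22, 3.01, 3.01, 3.14, 3.14, 3.14].

### API

Orientations are given as a rotation vector (axis times angle).
In Python, from cell import arm, cams, order gives the robot as it stands.
- The arm moves only by the tool play_rows, never from a script. Its argument "series" is a list that holds one entry, the list of rows, each a list of 6 numbers: the shift along the tool's x, y, z in mm, then the turn, a rotation vector about the tool's x, y, z in rad. In form: [[[tx, ty, tz, ax, ay, az], ...]]. A call has 1 to 5 rows; each row is the pose to reach, as a shift and turn from the pose commanded when the call began, along the tool's axes at that moment; what a row does not reach only later rows make up. A row lasts 1/10 s, in which the tool goes at most 50 mm and 8.59 degrees, less where a joint would pass 70% of its speed; a pose out of reach is approached as far as the arm can. A call with a gripper value outside its range is refused whole. "jaw" is the opening, from -1 (shut) to 1 (fully open), set as the call begins (left out, the last holds). The fingers move at their own pace and stop on an object; "newtons" is the grip in N (left out, the last holds). Time passes only in rows, so rows that repeat a pose let the fingers close. It gives the time, the measured TCP pose, the force, the opening and the grip force at its end, in the units of the state.
- arm.get_state(): the state, without advancing time (a new reading comes with each control period).
- cams.read_camera(name): name is "scene" or "side" or "wrist"; returns a dict with "img" (400x640x3 uint8, red, green, blue), "range_z" (400x640 float32, mm along the optical axis (not along the pixel's ray), 0 where there is no reading), "fx", "fy", "cx", "cy" (pixels), "distortion" ([k1, k2, p1, p2, k3] as OpenCV has them; the pictures are not rectified), "R" (3x3) and "t" (3): a world point X has camera coordinates R X + t. Camera axes: x right, y down, z forward; pixel columns grow to the right and rows downward; lengths in mm; the calibration is good to about 2 mm. A picture is of the moment at which its call begins.
- order.hand_in(): hands the job in; it is judged then, once.
The state is a dict: "time": time; "joints": joint angles; "dq": joint speeds; "joint_efforts": joint torques, N m; "tool_pos": TCP position; "tool_rot": TCP orientation; "ft_force": force on the tool from outside, world axes, zero at the start; "ft_torque": the same for the moment, N m; "grip_width": opening from 0.0 (shut) to 1.0 (fully open); "grasp_force": force on a finger pad.
Only numpy, scipy, OpenCV 4.12 (cv2) and the standard library are available. Lean on these libraries where they do the work, as an engineer would, in place of code of your own. Each camera call takes 0.05 s, during which the arm holds its last target. There are 200 camera calls.

## Working session

There is one attempt and no reset: what is moved stays moved. The work goes in short steps, Python scripts to look and compute and a tool call to move; the robot and the scene stay as the last step left them, time stands still between calls to the robot, and variables do not carry over. Pictures are saved under pics/ and viewed, at most 10 in all, crops included, and the job is handed in when it is done.

Besides the shell and the picture viewer there is one more tool, called after ">>>" as name(argument=value, ...), one argument or row to a line, values as JSON. play_rows: Moves the arm, as the interface text tells. Its arguments: {"type":"object","properties":{"series":{"type":"array"},"jaw":{"type":"number"},"newtons":{"type":"number"}},"required":["series"]}

```bash
ls; mkdir -p pics; python3 - <<'E'
from cell import arm,cams
import cv2
s=arm.get_state();print(s, arm.grasp_offset)
for n in("scene","side"):
    c=cams.read_camera(n);cv2.imwrite(f"pics/{n}0.png",c["img"][:,:,::-1]);print(n,c["fx"],c["cx"],c["cy"],c["distortion"],c["R"],c["t"])
E
```

```text
pics
{'time': 0.0, 'joints': array([ 1.14928714,  0.60011697, -0.00256478,  1.60016047,  0.00180555,
        0.94290479, -0.0798115 ]), 'dq': array([ 3.10853575e-05,  2.13688513e-03, -1.13757320e-03,  1.65999720e-03,
       -1.07362338e-03, -1.10647009e-03, -1.21601032e-03]), 'joint_efforts': array([-6.85310952e-04, -7.76465464e+01,  1.56481896e+00, -2.58012056e+01,
        1.22689435e-02,  9.03599022e-03, -2.26533365e-05]), 'tool_pos': array([ 244.89040364, -681.86589073,  230.41161897]), 'tool_rot': array([-3.09348892e+00, -5.38787933e-01,  6.38793348e-04]), 'ft_force': array([-0.28967824,  0.11298336,  0.52761707]), 'ft_torque': array([-0.0002419 ,  0.01580654, -0.02346839]), 'grasp_force': 0.0, 'grip_width': 1.0021523760502462} 18.700000000000003
scene 402.03282688754126 318.6468192773603 195.8691281525467 [-0.01703774  0.          0.          0.          0.        ] [[-0.51140566 -0.85932649  0.00471586]
 [-0.50346669  0.2951687  -0.81203247]
 [ 0.69640904 -0.41765228 -0.58359321]] [443.71488939 244.97432185 802.3752538 ]
side 428.06915532222547 316.988191973953 199.08398649036394 [-0.0163862  0.         0.         0.         0.       ] [[-0.83486022 -0.55040264 -0.00808317]
 [-0.2427765   0.38134718 -0.89198313]
 [ 0.49403237 -0.74271883 -0.45199641]] [ 535.52826564  122.36297079 1053.12979951]
```

View pics/scene0.png

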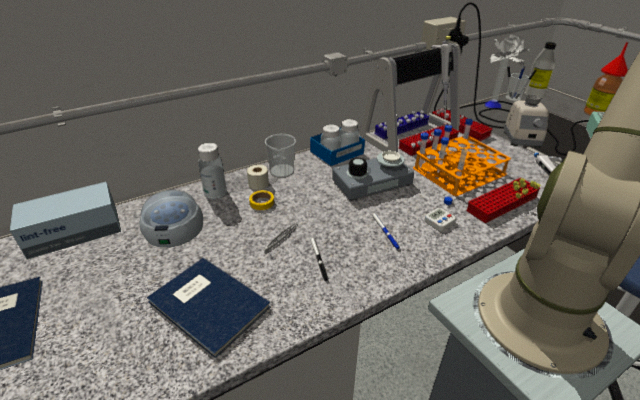

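View pics/side0.png

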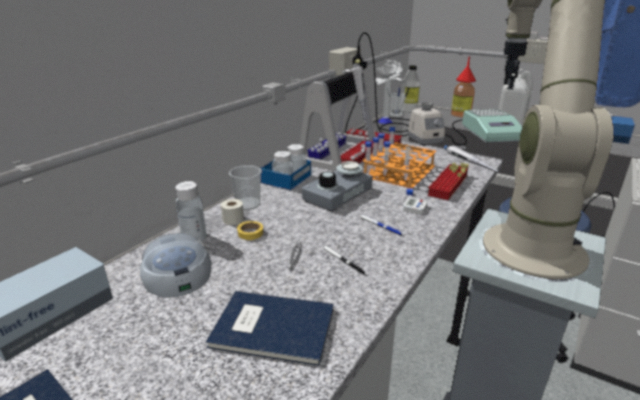

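The scene view shows the lift unit at (372,178), its dial at (358,167) and the white dish at (391,158). In the side view the dial is at (327,180) and the dish at (349,169). A blue bottle box stands behind the unit.

```bash
cat >h.py <<'E'
import numpy as np,cv2
from cell import arm,cams,order
def K(c): return np.array([[c["fx"],0,c["cx"]],[0,c["fy"],c["cy"]],[0,0,1]])
def plane(c,uv,z):
    p=cv2.undistortPoints(np.float64(uv).reshape(-1,1,2),K(c),np.array(c["distortion"])).reshape(-1,2)
    R=np.array(c["R"]);d=np.c_[p,np.ones(len(p))]@R;o=-R.T@np.array(c["t"])
    return o+d*((z-o[2])/d[:,2])[:,None]
def cloud(c,u0,u1,v0,v1):
    v,u=np.mgrid[v0:v1,u0:u1];z=c["range_z"][v0:v1,u0:u1].ravel()
    p=cv2.undistortPoints(np.float64(np.c_[u.ravel(),v.ravel()]).reshape(-1,1,2),K(c),np.array(c["distortion"])).reshape(-1,2)
    P=(np.c_[p,np.ones(len(p))]*z[:,None]-np.array(c["t"]))@np.array(c["R"])
    return P[z>0],c["img"][v0:v1,u0:u1].reshape(-1,3)[z>0].astype(int)
E
python3 - <<'E'
from h import *
for n,b in(("scene",(325,420,145,205)),("side",(295,380,155,215))):
    c=cams.read_camera(n);P,C=cloud(c,*b)
    m=(C.max(1)<50)&(abs(P[:,2]-83)<6); 
    print(n,"dialtop",m.sum(),np.median(P[m],0),P[m].min(0),P[m].max(0))
    if m.sum()>5: print(cv2.minEnclosingCircle(np.float32(P[m][:,:2])))
    t=(abs(P[:,2]-48)<4); r=cv2.minAreaRect(np.float32(P[t][:,:2]));print("house",t.sum(),r)
    w=(C.min(1)>130)&(P[:,2]>70)&(P[:,2]<95);print("dish",w.sum(),np.median(P[w],0),cv2.minEnclosingCircle(np.float32(P[w][:,:2])) if w.sum()>3 else 0)
    im=c["img"][b[2]:b[3],b[0]:b[1],::-1];cv2.imwrite(f"pics/{n}c.png",cv2.resize(im,None,fx=5,fy=5,interpolation=2))
a=cv2.imread("pics/scenec.png");print(a.shape)
E
```

```text
scene dialtop 94 [557.86241346  60.99039022  84.07173917] [544.292684    27.52499688  77.1582515 ] [593.82944301  75.34733583  87.1454021 ]
((568.1357421875, 52.93845748901367), 25.69383430480957)
house 1178 ((615.3550415039062, -39.60743713378906), (273.8783264160156, 233.0113983154297), 82.19976043701172)
dish 245 [561.73273737 -45.83611822  74.77153234] ((558.6148681640625, -15.092816352844238), 79.75636291503906)
side dialtop 49 [560.41560665  72.00427942  81.74089199] [546.47445138  48.36604173  77.12343701] [582.16114975  80.71281219  85.44395083]
((563.333984375, 64.207275390625), 20.799266815185547)
house 864 ((621.9786376953125, -38.45841979980469), (280.3406066894531, 243.48770141601562), 84.06678771972656)
dish 235 [566.36746155 -36.99040818  74.82151405] ((628.3911743164062, -28.314062118530273), 113.7140121459961)
(300, 475, 3)
```

View pics/scenec.png

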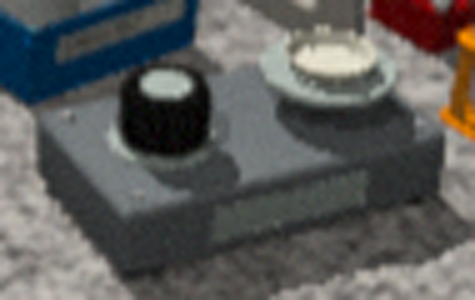

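The crop shows the dial's silver top cap at crop (169,83), about pixel (358.7,161.5), and the dish at crop (333,58). The housing's top corners are at crop (38,113), (125,212) and (443,148).

```bash
python3 - <<'E'
from h import *
c=cams.read_camera("scene")
f=lambda u,v:(325+(u+.5)/5-.5,145+(v+.5)/5-.5)
print(plane(c,[f(169,83)],86));print(plane(c,[f(333,57)],83.5))
print(plane(c,[f(38,113),f(125,212),f(443,148)],48))
# blue box & surroundings heights
P,C=cloud(c,280,470,100,215)
for n,m in(("blue",(C[:,2]>80)&(C[:,0]<50)),("orange",(C[:,0]>180)&(C[:,2]<60)),("grey frame",(P[:,2]>120))):
    print(n,m.sum(),np.percentile(P[m],[2,50,98],axis=0).round())
i=c["img"]
E
```

```text
[[569.40997484  48.04407423  86.        ]]
[[548.95327976 -53.29267968  83.5       ]]
[[631.14998758  94.93179377  48.        ]
 [520.8118346  108.85506579  48.        ]
 [482.46427198 -84.356435    48.        ]]
blue 296 [[ 370. -421.    3.]
 [ 556. -207.   51.]
 [ 825.   60.  122.]]
orange 876 [[ 391. -361.    0.]
 [ 514. -218.   57.]
 [ 565. -165.   61.]]
grey frame 1463 [[ 549. -375.  120.]
 [ 840.   11.  142.]
 [ 845.  152.  183.]]
```

View pics/sidec.png

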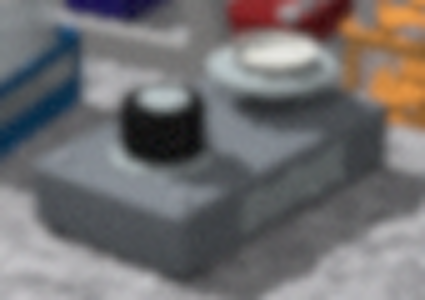

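The side crop shows the dial's cap at crop (163,99) and the dish at crop (280,53).

```bash
python3 - <<'E'
from h import *
c=cams.read_camera("side")
g=lambda u,v:(295+(u+.5)/5-.5,155+(v+.5)/5-.5)
D=plane(c,[g(163,99)],86)[0];print(D,plane(c,[g(280,53)],83.5))
c=cams.read_camera("scene")
print("bottle tops",plane(c,[(330,131),(349,125)],110))
from scipy.spatial.transform import Rotation as Ro
s=arm.get_state();R=Ro.from_rotvec(s["tool_rot"]).as_matrix();print(R.round(3),R.T@(np.array([570,49,250])-s["tool_pos"]))
E
```

```text
[569.76374315  53.02870295  86.        ] [[549.49245108 -50.72417076  83.5       ]]
bottle tops [[728.01099627  43.35626587 110.        ]
 [733.33361134 -30.37789241 110.        ]]
[[ 0.941  0.338 -0.   ]
 [ 0.338 -0.941  0.   ]
 [-0.    -0.    -1.   ]] [ 553.03475063 -578.35541058  -18.77109843]
```

>>> play_rows(
  series=[
    [[34,-36,-20,0,0,0],[68,-72,-30,0,0,0],[102,-108,-30,0,0,0],[136,-144,-30,0,0,0],[170,-180,-30,0,0,0]],
  ],
  jaw=1,
  newtons=40,
)

```text
time: 0.85
tool_pos: [343.8, -455.8, 261.6]
tool_rot: [3.094, 0.539, 0.001]
ft_force: [0.6, 0.0, 0.2]
grip_width: 0.992
grasp_force: 0.0
```

>>> play_rows(
  series=[
    [[34,-36,0,0,0,0],[68,-72,0,0,0,0],[102,-108,0,0,0,0],[136,-144,0,0,0,0],[170,-180,0,0,0,0]],
  ],
)

```text
time: 1.35
tool_pos: [442.9, -228.9, 261.6]
tool_rot: [3.095, 0.538, 0.001]
ft_force: [0.8, -0.3, 0.4]
grip_width: 1.001
grasp_force: 0.0
```

>>> play_rows(
  series=[
    [[34,-36,0,0,0,-0.14],[68,-72,0,0,0,-0.28],[102,-108,0,0,0,-0.42],[136,-144,0,0,0,-0.56],[170,-180,0,0,0,-0.7]],
  ],
)

```text
time: 1.85
tool_pos: [542.1, -2.0, 261.6]
tool_rot: [2.718, 1.575, 0.001]
ft_force: [0.7, -1.2, 0.5]
grip_width: 0.999
grasp_force: 0.0
```

```bash
python3 - <<'E'
from h import *
from scipy.spatial.transform import Rotation as Ro
s=arm.get_state();R=Ro.from_rotvec(s["tool_rot"]).as_matrix();print(s["tool_pos"],s["joints"],np.arctan2(R[1,1],R[0,1]),R[:,2],R.T@(np.array([569.5,50.5,200])-s["tool_pos"]))
E
```

```text
[542.13107511  -1.95452371 261.60596856] [ 0.13804005  0.36045899 -0.31964673  1.97141611  0.15090725  0.83155692
 -0.78476633] -0.5204331193890166 [ 7.06096171e-04 -1.53892999e-04 -9.99999739e-01] [59.10570381 -2.38039322 61.61720518]
```

>>> play_rows(
  series=[
    [[30,-1,15,0,0,-0.12],[59,-2,30,0,0,-0.24],[59,-2,40,0,0,-0.32],[59,-2,40,0,0,-0.32],[59,-2,40,0,0,-0.32]],
  ],
)

```text
time: 2.35
tool_pos: [569.3, 47.6, 221.3]
tool_rot: [-2.441, -1.977, 0.001]
ft_force: [-0.3, -0.9, -0.0]
grip_width: 0.996
grasp_force: 0.0
```

```bash
python3 - <<'E'
from h import *
s=arm.get_state();print(s["tool_pos"],s["joints"],s["ft_torque"])
c=cams.read_camera("wrist");cv2.imwrite("pics/w0.png",c["img"][:,:,::-1]);print(c["R"],c["t"])
print([cv2.projectPoints(np.array([p],float),cv2.Rodrigues(np.array(c["R"]))[0],np.array(c["t"]),K(c),np.array(c["distortion"]))[0].ravel() for p in([569.5,50.5,86],[549,-52,83.5])])
E
```

```text
[569.25496104  47.55200774 221.29428482] [ 0.09317183  0.45191218 -0.38703389  1.94950714  0.23575597  0.78441032
 -0.63590931] [-0.00998545  0.00796559 -0.00404112]
[[ 9.78210393e-01 -2.07614960e-01 -6.75062627e-04]
 [-1.99571607e-01 -9.41199267e-01  2.72607986e-01]
 [-5.72328646e-02 -2.66533242e-01 -9.62124956e-01]] [-546.86395507  126.16108512  413.88946723]
[array([319.12614501, 186.24960645]), array([320.25325161, 276.45496857])]
```

View pics/w0.png

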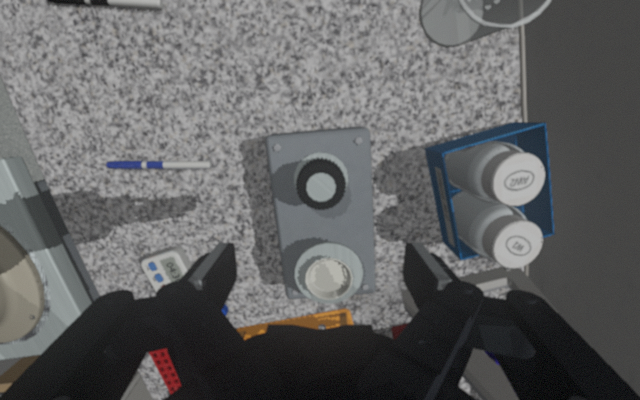

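The wrist view shows the dial's cap at (321,188), the dish at (327,276) and the housing's long edges from (368,128) to (375,290). The dial is where the other two cameras put it.

```bash
python3 - <<'E'
from h import *
from scipy.spatial.transform import Rotation as Ro
c=cams.read_camera("wrist");i=c["img"].astype(int)
r=i[150:225,280:365];m=((r.min(2)>120)).astype(np.uint8)
n,l,st,ce=cv2.connectedComponentsWithStats(m)
j=[k for k in range(1,n) if np.hypot(*(ce[k]-[41,38]))<8 and st[k,4]>100];print(st[j],ce[j])
D=plane(c,[ce[j[0]]+[280,150] if j else (321,188)],86)[0];print(D,plane(c,[(327,276)],83.5))
H=plane(c,[(268,135),(368,128),(375,290),(286,297)],48);print(H,np.arctan2(*(H[1]-H[2])[:2]))
s=arm.get_state();R=Ro.from_rotvec(s["tool_rot"]).as_matrix();print(R.T@(np.array([*D[:2],54])-s["tool_pos"]),np.arctan2(R[1,1],R[0,1]))
E
```

```text
[[ 26  23  29  28 634]] [[40.20189274 36.56309148]]
[570.78282834  49.68059054  86.        ] [[556.76162516 -53.42100162  83.5       ]]
[[ 525.05645953  109.48220204   48.        ]
 [ 633.52619587   94.07386452   48.        ]
 [ 609.6944714  -107.89868369   48.        ]
 [ 495.06942435  -94.12266449   48.        ]] 0.11745179311039038
[  2.5346236    0.52622993 167.95896682] -0.20916281179920282
```

>>> play_rows(
  series=[
    [[2.5,0.5,40,0,0,0],[2.5,0.5,80,0,0,0],[2.5,0.5,110,0,0,0],[2.5,0.5,135,0,0,0],[2.5,0.5,150,0,0,0]],
  ],
)

```text
time: 2.95
tool_pos: [570.2, 49.7, 70.1]
tool_rot: [2.44, 1.978, -0.002]
ft_force: [-0.1, 0.0, 0.4]
grip_width: 0.999
grasp_force: 0.0
```

>>> play_rows(
  series=[
    [[0,0,8,0,0,0],[0,0,15,0,0,0],[0,0,15,0,0,0],[0,0,15,0,0,0],[0,0,15,0,0,0]],
  ],
)

```text
time: 3.45
tool_pos: [570.9, 50.5, 57.1]
tool_rot: [2.438, 1.98, 0.002]
ft_force: [0.1, -0.2, 0.0]
grip_width: 1.002
grasp_force: 0.0
```

>>> play_rows(
  series=[
    [[0,0,0,0,0,0],[0,0,0,0,0,0],[0,0,0,0,0,0],[0,0,0,0,0,0],[0,0,0,0,0,0]],
  ],
  jaw=-1,
  newtons=40,
)

```text
time: 3.95
tool_pos: [571.0, 50.4, 56.9]
tool_rot: [2.438, 1.98, 0.001]
ft_force: [-0.5, -0.9, 5.8]
grip_width: 0.573
grasp_force: 40.5
```

>>> play_rows(
  series=[
    [[0,0,0,0,0,0],[0,0,0,0,0,0],[0,0,0,0,0,0],[0,0,0,0,0,0],[0,0,0,0,0,0]],
  ],
)

```text
time: 4.45
tool_pos: [571.1, 50.4, 56.9]
tool_rot: [2.438, 1.98, 0.002]
ft_force: [-0.8, -0.4, 6.1]
grip_width: 0.574
grasp_force: 40.5
```

```bash
cat >t.py <<'E'
from h import *
from scipy.spatial.transform import Rotation as Ro
s=arm.get_state();R=Ro.from_rotvec(s["tool_rot"]).as_matrix()
print(s["time"],s["tool_pos"].round(2),"yaw",np.arctan2(R[1,1],R[0,1]).round(4),"F",s["ft_force"].round(2),"T",s["ft_torque"].round(3),"grip",s["grasp_force"],s["grip_width"],"j7",s["joints"][6].round(3),"tau",s["joint_efforts"][[4,6]].round(3))
E
python3 t.py; python3 t.py
```

```text
4.45 [571.08  50.4   56.94] yaw -0.2063 F [-0.77 -0.44  6.1 ] T [-0.183  0.006 -0.038] grip 40.46772837638855 0.5741936459143027 j7 -0.776 tau [-0.069  0.01 ]
4.45 [571.08  50.4   56.94] yaw -0.2063 F [-0.77 -0.44  6.1 ] T [-0.183  0.006 -0.038] grip 40.46772837638855 0.5741936459143027 j7 -0.776 tau [-0.069  0.01 ]
```

>>> play_rows(
  series=[
    [[0,0,0,0,0,-0.03],[0,0,0,0,0,-0.06],[0,0,0,0,0,-0.09],[0,0,0,0,0,-0.12],[0,0,0,0,0,-0.12]],
  ],
)

```text
time: 4.95
tool_pos: [570.9, 50.5, 56.9]
tool_rot: [2.314, 2.124, 0.001]
ft_force: [-0.8, -1.6, 5.5]
grip_width: 0.573
grasp_force: 40.5
```

```bash
python3 t.py
```

```text
4.95 [570.85  50.45  56.91] yaw -0.0853 F [-0.75 -1.63  5.51] T [-0.069  0.199 -0.109] grip 40.50762891769409 0.5728152106954414 j7 -0.695 tau [0.16 0.31]
```

>>> play_rows(
  series=[
    [[0,0,0,0,0,-0.03],[0,0,0,0,0,-0.06],[0,0,0,0,0,-0.09],[0,0,0,0,0,-0.12],[0,0,0,0,0,-0.12]],
  ],
)

```text
time: 5.45
tool_pos: [570.7, 50.4, 56.9]
tool_rot: [2.182, 2.26, 0.001]
ft_force: [-1.2, -0.6, 7.2]
grip_width: 0.576
grasp_force: 40.6
```

```bash
python3 t.py
```

```text
5.45 [570.67  50.44  56.89] yaw 0.035 F [-1.2  -0.65  7.19] T [-0.142  0.26   0.075] grip 40.56018948554993 0.5756582096912607 j7 -0.614 tau [0.094 0.193]
```

>>> play_rows(
  series=[
    [[0,0,0,0,0,-0.03],[0,0,0,0,0,-0.06],[0,0,0,0,0,-0.09],[0,0,0,0,0,-0.12],[0,0,0,0,0,-0.12]],
  ],
)

```text
time: 5.95
tool_pos: [570.5, 50.4, 56.9]
tool_rot: [2.042, 2.387, 0.0]
ft_force: [-1.4, -0.6, 7.4]
grip_width: 0.57
grasp_force: 40.6
```

```bash
python3 t.py
```

```text
5.95 [570.52  50.43  56.91] yaw 0.1554 F [-1.37 -0.65  7.44] T [-0.068  0.33   0.162] grip 40.580615401268005 0.5704492842779797 j7 -0.531 tau [0.041 0.088]
```

>>> play_rows(
  series=[
    [[0,0,0,0,0,-0.03],[0,0,0,0,0,-0.06],[0,0,0,0,0,-0.06],[0,0,0,0,0,-0.06]],
  ],
)

```text
time: 6.35
tool_pos: [570.5, 50.4, 56.9]
tool_rot: [1.971, 2.445, -0.0]
ft_force: [-2.0, 0.1, 7.5]
grip_width: 0.568
grasp_force: 40.6
```

```bash
python3 t.py
```

```text
6.35 [570.47  50.38  56.88] yaw 0.2139 F [-2.03  0.06  7.46] T [-0.058  0.35   0.014] grip 40.58407545089722 0.5683943867450924 j7 -0.491 tau [0.147 0.033]
```

>>> play_rows(
  series=[
    [[0,0,0,0,0,-0.03],[0,0,0,0,0,-0.06],[0,0,0,0,0,-0.06],[0,0,0,0,0,-0.06]],
  ],
)

```text
time: 6.75
tool_pos: [570.4, 50.4, 56.9]
tool_rot: [1.898, 2.503, -0.0]
ft_force: [-2.6, -0.6, 8.2]
grip_width: 0.572
grasp_force: 40.7
```

```bash
python3 t.py
```

```text
6.75 [570.36  50.38  56.88] yaw 0.2736 F [-2.55 -0.63  8.2 ] T [-0.065  0.416 -0.138] grip 40.66059350967407 0.5721161537129337 j7 -0.449 tau [0.304 0.164]
```

>>> play_rows(
  series=[
    [[0,0,0,0,0,-0.02],[0,0,0,0,0,-0.03],[0,0,0,0,0,-0.03]],
  ],
)

```text
time: 7.05
tool_pos: [570.3, 50.4, 56.9]
tool_rot: [1.859, 2.532, -0.0]
ft_force: [-2.6, 0.2, 7.9]
grip_width: 0.577
grasp_force: 40.6
```

```bash
python3 t.py
```

```text
7.05 [570.32  50.36  56.86] yaw 0.3039 F [-2.58  0.17  7.94] T [-0.091  0.507 -0.108] grip 40.61554133892059 0.5771376882553075 j7 -0.427 tau [0.279 0.17 ]
```

>>> play_rows(
  series=[
    [[0,0,0,0,0,-0.02],[0,0,0,0,0,-0.03],[0,0,0,0,0,-0.03]],
  ],
)

```text
time: 7.35
tool_pos: [570.3, 50.4, 56.9]
tool_rot: [1.821, 2.56, -0.0]
ft_force: [-2.4, -1.1, 8.7]
grip_width: 0.576
grasp_force: 40.6
```

```bash
python3 t.py
```

```text
7.35 [570.3   50.39  56.9 ] yaw 0.3341 F [-2.44 -1.11  8.66] T [-0.14   0.517 -0.061] grip 40.62706410884857 0.5764739228683216 j7 -0.406 tau [0.292 0.172]
```

>>> play_rows(
  series=[
    [[0,0,0,0,0,-0.04],[0,0,0,0,0,-0.08],[0,0,0,0,0,-0.12],[0,0,0,0,0,-0.16],[0,0,0,0,0,-0.16]],
  ],
)

```text
time: 7.85
tool_pos: [570.1, 50.3, 56.9]
tool_rot: [1.609, 2.698, -0.001]
ft_force: [-2.7, -1.2, 8.5]
grip_width: 0.57
grasp_force: 40.8
```

```bash
python3 t.py
```

```text
7.85 [570.09  50.29  56.87] yaw 0.4954 F [-2.72 -1.18  8.52] T [-0.118  0.64   0.13 ] grip 40.775848031044006 0.5703782746015944 j7 -0.291 tau [0.318 0.297]
```

>>> play_rows(
  series=[
    [[0,0,0,0,0,-0.04],[0,0,0,0,0,-0.08],[0,0,0,0,0,-0.12],[0,0,0,0,0,-0.14],[0,0,0,0,0,-0.14]],
  ],
)

```text
time: 8.35
tool_pos: [570.0, 50.2, 56.9]
tool_rot: [1.418, 2.804, -0.001]
ft_force: [-3.7, -0.9, 9.9]
grip_width: 0.573
grasp_force: 40.8
```

```bash
python3 t.py
```

```text
8.35 [569.97  50.21  56.88] yaw 0.6345 F [-3.66 -0.89  9.89] T [-0.181  0.712 -0.033] grip 40.78487455844879 0.5726410848773673 j7 -0.189 tau [0.415 0.229]
```

>>> play_rows(
  series=[
    [[0,0,0,0,0,-0.03],[0,0,0,0,0,-0.06],[0,0,0,0,0,-0.06],[0,0,0,0,0,-0.06]],
  ],
)

```text
time: 8.75
tool_pos: [569.9, 50.1, 56.9]
tool_rot: [-1.334, -2.844, 0.002]
ft_force: [-3.8, -1.5, 9.3]
grip_width: 0.571
grasp_force: 40.9
```

```bash
python3 t.py
```

```text
8.75 [569.88  50.1   56.89] yaw 0.6933 F [-3.79 -1.47  9.33] T [-0.118  0.738 -0.158] grip 40.85365176200867 0.5714753053777404 j7 -0.146 tau [0.532 0.211]
```

>>> play_rows(
  series=[
    [[0,0,0,0,0,-0.02],[0,0,0,0,0,-0.03],[0,0,0,0,0,-0.03]],
  ],
)

```text
time: 9.05
tool_pos: [569.8, 50.1, 56.9]
tool_rot: [-1.292, -2.864, 0.002]
ft_force: [-4.2, -1.7, 10.0]
grip_width: 0.574
grasp_force: 40.8
```

```bash
python3 t.py
```

```text
9.05 [569.85  50.09  56.86] yaw 0.7234 F [-4.2  -1.69 10.04] T [-0.142  0.771 -0.342] grip 40.79908311367035 0.5735115704662287 j7 -0.123 tau [0.656 0.381]
```

>>> play_rows(
  series=[
    [[0,0,0,0,0,-0.02],[0,0,0,0,0,-0.03],[0,0,0,0,0,-0.03]],
  ],
)

```text
time: 9.35
tool_pos: [569.8, 50.1, 56.9]
tool_rot: [-1.249, -2.882, 0.002]
ft_force: [-4.0, -0.9, 10.0]
grip_width: 0.57
grasp_force: 40.8
```

```bash
python3 t.py
```

```text
9.35 [569.81  50.07  56.85] yaw 0.7531 F [-4.03 -0.88 10.03] T [-0.079  0.746 -0.339] grip 40.826157331466675 0.5697319805637173 j7 -0.101 tau [0.716 0.43 ]
```

>>> play_rows(
  series=[
    [[0,0,0,0,0,0.03],[0,0,0,0,0,0.06],[0,0,0,0,0,0.09],[0,0,0,0,0,0.12],[0,0,0,0,0,0.12]],
  ],
)

```text
time: 9.85
tool_pos: [569.9, 50.2, 56.9]
tool_rot: [1.42, 2.802, -0.002]
ft_force: [-3.6, -1.1, 9.2]
grip_width: 0.572
grasp_force: 40.7
```

```bash
python3 t.py
```

```text
9.85 [569.94  50.18  56.87] yaw 0.6328 F [-3.62 -1.12  9.2 ] T [-0.165  0.692 -0.018] grip 40.721415281295776 0.5716392506154068 j7 -0.191 tau [ 0.261 -0.229]
```

>>> play_rows(
  series=[
    [[0,0,0,0,0,0],[0,0,0,0,0,0],[0,0,0,0,0,0],[0,0,0,0,0,0],[0,0,0,0,0,0]],
  ],
  jaw=1,
)

```text
time: 10.35
tool_pos: [570.4, 50.5, 56.2]
tool_rot: [-1.418, -2.803, 0.0]
ft_force: [0.7, 0.5, 0.2]
grip_width: 1.002
grasp_force: 0.0
```

```bash
python3 t.py; python3 -c "
from cell import arm;print(arm.get_state()['joints'])"
```

```text
10.35 [570.43  50.48  56.16] yaw 0.634 F [0.67 0.45 0.22] T [-0.046  0.002  0.068] grip 0.0 1.0015665727391085 j7 -0.19 tau [0.008 0.   ]
[ 0.13667706  0.71081923 -0.48265465  2.05958063  0.65050695  0.52358328
 -0.19009512]
```

>>> play_rows(
  series=[
    [[0,0,0,0,0,0],[0,0,0,0,0,0],[0,0,0,0,0,0],[0,0,0,0,0,0],[0,0,0,0,0,0]],
  ],
  jaw=-1,
  newtons=40,
)

```text
time: 10.85
tool_pos: [569.8, 50.1, 56.6]
tool_rot: [-1.418, -2.803, 0.002]
ft_force: [-3.8, -1.7, 6.7]
grip_width: 0.57
grasp_force: 40.6
```

```bash
python3 t.py
```

```text
10.85 [569.85  50.1   56.58] yaw 0.6339 F [-3.78 -1.68  6.71] T [-0.304  0.691  0.035] grip 40.57780981063843 0.5703288887061302 j7 -0.19 tau [0.222 0.011]
```

>>> play_rows(
  series=[
    [[0,0,0,0,0,0.05],[0,0,0,0,0,0.1],[0,0,0,0,0,0.1],[0,0,0,0,0,0.1]],
  ],
)

```text
time: 11.25
tool_pos: [570.0, 50.2, 56.6]
tool_rot: [1.556, 2.729, -0.002]
ft_force: [-1.9, -0.8, 6.1]
grip_width: 0.576
grasp_force: 40.6
```

```bash
python3 t.py
```

```text
11.25 [570.    50.16  56.6 ] yaw 0.5341 F [-1.92 -0.77  6.14] T [-0.321  0.575  0.156] grip 40.63881754875183 0.5758004056260051 j7 -0.263 tau [ 0.055 -0.146]
```

>>> play_rows(
  series=[
    [[0,0,0,0,0,0.08],[0,0,0,0,0,0.16],[0,0,0,0,0,0.24],[0,0,0,0,0,0.32],[0,0,0,0,0,0.32]],
  ],
)

```text
time: 11.75
tool_pos: [570.4, 50.3, 56.6]
tool_rot: [1.972, 2.445, -0.001]
ft_force: [-0.4, -1.6, 5.8]
grip_width: 0.573
grasp_force: 41.2
```

```bash
python3 t.py
```

```text
11.75 [570.35  50.35  56.62] yaw 0.213 F [-0.44 -1.6   5.8 ] T [-0.328  0.467 -0.028] grip 41.18038237094879 0.573420357390922 j7 -0.493 tau [-0.258 -0.828]
```

>>> play_rows(
  series=[
    [[0,0,0,0,0,0.11],[0,0,0,0,0,0.22],[0,0,0,0,0,0.33],[0,0,0,0,0,0.42],[0,0,0,0,0,0.42]],
  ],
)

```text
time: 12.25
tool_pos: [570.9, 50.4, 56.6]
tool_rot: [2.437, 1.982, 0.001]
ft_force: [1.0, -1.9, 5.2]
grip_width: 0.573
grasp_force: 41.2
```

```bash
python3 t.py
```

```text
12.25 [570.93  50.39  56.62] yaw -0.2052 F [ 1.01 -1.91  5.21] T [-0.333  0.112 -0.054] grip 41.236242055892944 0.5728066020999792 j7 -0.778 tau [-0.537 -0.874]
```

>>> play_rows(
  series=[
    [[0,0,0,0,0,0.11],[0,0,0,0,0,0.22],[0,0,0,0,0,0.33],[0,0,0,0,0,0.42],[0,0,0,0,0,0.42]],
  ],
)

```text
time: 12.75
tool_pos: [571.4, 50.2, 56.6]
tool_rot: [2.795, 1.432, 0.002]
ft_force: [2.3, -2.6, 6.4]
grip_width: 0.572
grasp_force: 41.3
```

```bash
python3 t.py; python3 -c "
from cell import arm;print(arm.get_state()['joints'])"
```

```text
12.75 [571.43  50.2   56.6 ] yaw -0.6238 F [ 2.32 -2.6   6.45] T [-0.491 -0.371 -0.005] grip 41.280532479286194 0.5720734973370397 j7 -1.05 tau [-0.8   -0.817]
[-0.08207327  0.67025702 -0.15452448  2.07306288  0.24215083  0.41328247
 -1.04963995]
```

>>> play_rows(
  series=[
    [[0,0,0,0,0,0.11],[0,0,0,0,0,0.22],[0,0,0,0,0,0.33],[0,0,0,0,0,0.42],[0,0,0,0,0,0.42]],
  ],
)

```text
time: 13.25
tool_pos: [571.8, 49.8, 56.6]
tool_rot: [3.032, 0.818, 0.003]
ft_force: [3.9, -4.4, 4.7]
grip_width: 0.574
grasp_force: 41.3
```

```bash
python3 t.py; python3 -c "
from cell import arm;print(arm.get_state()['joints'])"
```

```text
13.25 [571.83  49.8   56.61] yaw -1.0438 F [ 3.95 -4.44  4.67] T [-0.743 -0.643  0.044] grip 41.34943127632141 0.5736769105356161 j7 -1.313 tau [-0.937 -0.746]
[-0.15187848  0.66743481 -0.0507828   2.07741462  0.08412806  0.39638351
 -1.31309369]
```

>>> play_rows(
  series=[
    [[0,0,0,0,0,0.11],[0,0,0,0,0,0.22],[0,0,0,0,0,0.33],[0,0,0,0,0,0.42],[0,0,0,0,0,0.42]],
  ],
)

```text
time: 13.75
tool_pos: [572.0, 49.3, 56.6]
tool_rot: [3.136, 0.167, 0.004]
ft_force: [4.4, -5.5, 4.8]
grip_width: 0.571
grasp_force: 41.6
```

```bash
python3 t.py; python3 -c "
from cell import arm;print(arm.get_state()['joints'])"
```

```text
13.75 [572.04  49.28  56.61] yaw -1.4642 F [ 4.39 -5.46  4.83] T [-1.073 -0.807  0.069] grip 41.58297836780548 0.5708957617520751 j7 -1.571 tau [-1.1   -0.755]
[-0.22010261  0.66902052  0.0509479   2.0818726  -0.07906642  0.38986273
 -1.57120953]
```

>>> play_rows(
  series=[
    [[0,0,0,0,0,0],[0,0,0,0,0,0],[0,0,0,0,0,0],[0,0,0,0,0,0],[0,0,0,0,0,0]],
  ],
  jaw=0.5,
)

```text
time: 14.25
tool_pos: [570.2, 50.7, 56.1]
tool_rot: [-3.137, -0.166, 0.001]
ft_force: [-0.1, -0.0, -0.6]
grip_width: 0.749
grasp_force: 0.0
```

```bash
python3 t.py
```

```text
14.25 [570.23  50.65  56.12] yaw -1.4651 F [-0.12 -0.   -0.56] T [ 0.033 -0.025 -0.016] grip 0.0 0.749137294940812 j7 -1.573 tau [0.01  0.013]
```

>>> play_rows(
  series=[
    [[0,0,-15,0,0,0],[0,0,-40,0,0,0],[0,0,-80,0,0,0],[0,0,-120,0,0,0],[0,0,-150,0,0,0]],
  ],
)

```text
time: 14.75
tool_pos: [570.7, 50.5, 208.6]
tool_rot: [-3.137, -0.165, -0.002]
ft_force: [0.2, -0.1, 0.0]
grip_width: 0.748
grasp_force: 0.0
```

>>> play_rows(
  series=[
    [[0,0,0,0,0,0],[0,0,0,0,0,0],[0,0,0,0,0,0],[0,0,0,0,0,0],[0,0,0,0,0,0]],
  ],
)

```text
time: 15.25
tool_pos: [570.0, 50.5, 205.1]
tool_rot: [3.137, 0.165, -0.003]
ft_force: [0.8, 0.1, 0.2]
grip_width: 0.746
grasp_force: 0.0
```

```bash
python3 t.py; python3 - <<'E'
from h import *
cv2.imwrite("pics/end.png",cams.read_camera("scene")["img"][100:300,200:520,::-1])
E
```

```text
15.25 [569.98  50.47 205.13] yaw -1.4659 F [0.78 0.14 0.2 ] T [ 0.018 -0.039 -0.029] grip 0.0 0.7462585453922014 j7 -1.591 tau [0.009 0.002]
```

View pics/end.png

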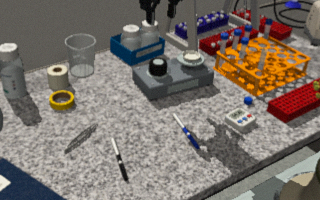

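The picture shows the gripper lifted clear above the dial at crop (157,65). The pens, forceps and other things are where they were.

```bash
python3 -c "
from cell import order;print(order.hand_in())"
```

```text
the job is handed in; nothing more can be done
None
```

I turned the dial back to its end stop (about 0.34 N m, below the 0.65 N m limit), let it settle at zero, turned it five clicks clockwise, let go and handed the job in; the hand-in returned no verdict, and the click count rests on the tool's turn angle and torque, since the stage height was not measured.

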